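Set up the recipe tablet on its folding stand

ROBOT

A 6-joint arm with a two-finger parallel gripper is mounted at the origin on a cart in front of the work surface, level with it; the furniture and walls round the work are solid. World frame = base frame: x ahead of the robot, y to its left, z up, the work surface at z = 0. Lengths are in m, angles in degrees, forces in N, time in s.
With the tool pointing down it reaches from about 0.35 to 0.85 m from the base axis. Payload 8.1 kg.
Tool frame: the origin (TCP) lies on the centre line of the jaws, within the pads' length; the fingertips stand 17 mm ahead of it and the grasp point (between the pads) lies 2 mm behind it; z points along the fingers, y is the line along which they close (so a half turn about z gives the same grasp; the last joint's range is limited). The gripper opens to 93 mm and grips with 3 to 60 N. Pads are 15 mm wide; open, the fingers measure 128 mm over their backs; the gripper's body (75 mm by 188 mm) begins 65 mm behind the grasp point.
Start: joints at [71.711, 7.471, 85.268, -0, 87.261, -4.893], TCP at [0.139, 0.584, 0.236] pointing down, gripper open.
Joint ranges: [-169.43, 169.43], [-51.17, 129.36], [1.28, 143.12], [-76.62, 256.62], [0, 156.53], [-152.29, 152.29]. Speed limits (degrees/s): [136.94, 136.94, 159.86, 180, 180, 180].

INTERFACE

Orientations are given as a 3x3 rotation matrix whose columns are the frame's x, y, z axes.
In Python, from plant import readout, grab_frame, r, spot_in, cut_out gives the robot as it stands.
- The arm moves only by the shell command python3 -m pendant 'ROWS' [FORCE]. ROWS is JSON, a list of rows, each a list of 3 entries, a list of its own where there are three numbers: the finger opening in mm, from 0 to 93, then the shift along the world's x, y, z normalised to -1 to 1, where 1 is 0.1 m, then the turn, a rotation vector about the world's x, y, z normalised to -1 to 1, where 1 is 90 degrees. A call has exactly 10 rows; each row is the pose to reach, as a shift and turn from the pose commanded when the call began; what a row does not reach only later rows make up. A row lasts 1/10 s, in which the tool goes at most 50 mm and 8.59 degrees, less where a joint would pass 70% of its speed; a pose out of reach is approached as far as the arm can. A call with a number of a shift or a turn outside -1 to 1 is refused whole. A call with a gripper value outside its range is refused whole. The fingers move at their own pace and stop on an object; FORCE is the grip in N (left out, the last holds). Time passes only in rows, so rows that repeat a pose let the fingers close, or fill a call up. It gives the time, the measured TCP pose, the force, the opening and the grip force at its end, in the units of the state.
- readout.read_state(): the state, without advancing time (a new reading comes with each control period).
- grab_frame(name): name is "scene" or "side" or "wrist"; returns a dict with "color" (384x512x3 uint8, red, green, blue), "intrinsics" (3x3 intrinsics, pixels), "k1" (the pictures are not rectified: a ray, as slopes to the right and down, at radius r is drawn at 1 + k1 r^2 times it, then the intrinsics apply), "R" (3x3) and "t" (3): a world point X has camera coordinates R X + t; the wrist camera has in their place "tool_from_camera" (4x4, takes a point from camera to tool coordinates, whose origin is the TCP and whose axes are the flange's). Camera axes: x right, y down, z forward; pixel columns grow to the right and rows downward; lengths in m; the calibration is good to about 2 mm. A picture is of the moment at which its call begins: read the wrist's pose just before it. There is no depth.
- r.job_done(): hands the job in; it is judged then, once.
Trained networks look in a picture, given as the dict that the camera call returned (one of the last four; its "shot" number tells which), for a name from the list of things; names that differ only in an ending like _2 or _b are one class to them, and where a whole thing is asked for, a point or a joint stands for the part that bears it (a point fixed in the world has none). Each returns a list of dicts, best first, with "confidence" (0 to 1); they miss things now and then, are a little off and sometimes report something else, mostly with a low value. They report only what shows in the picture. A call takes as long as a camera call.
- spot_in(picture, name): "point" ([x, y, z] in m, in the coordinates of the camera as it stood for that picture, good to about 4 mm: the middle of the surface that is visible of it).
- cut_out(picture, name): "pixels" (384x512 bool, what is visible of it).
The state is a dict: "t": time; "joint_positions": joint angles; "qvel": joint speeds; "tau": joint torques, N m; "eef_pos": TCP position; "tcp_rot": TCP orientation; "wrist_force": force on the tool from outside, world axes, zero at the start; "wrist_torque": the same for the moment, N m; "grip_width": opening from 0.0 (shut) to 1.0 (fully open); "grasp_force": force on a finger pad.
Only numpy, scipy, OpenCV 4.12 (cv2) and the standard library are available. Lean on these libraries where they do the work, as an engineer would, in place of code of your own. Each camera call takes 0.05 s, during which the arm holds its last target. There are 200 camera calls.

TASK

Set the tablet up for cooking: push the backrest of the folding grey metal stand fully up to its stop, then take the tablet out of the wooden charging cradle and put it on the stand, screen outwards, its long lower edge in both hooks and its back flat against the backrest. Lay it against the backrest and let go only once it rests there; the backrest is held up by friction alone, so do not push it down again, and leave the mug, pepper mill, honey jar and teaspoon where they are.

Things in the scene. Friction and masses are not known exactly. Their poses are not given: they have to be found in the camera images.
- stand: Fixed folding tablet stand of grey metal. Origin on the worktop straight below the middle of the hinge axis; x points to the rear of the stand, y along the hinge, z up. Base plate 11 mm high, 100 mm wide (y), from x = -50 to +90 mm. The hinge axis is level, along y, 30 mm above the worktop, between two cheeks of 11 mm radius.
- backrest (a joint): Angle (rad) of the backrest above level: 0 lies back flat to the stand's +x, 1.08 is its stop, fully up, leaning 28 degrees back from vertical. It starts part folded; 0.35 N m of hinge friction holds it where put. A plate 98 mm long (hinge to free edge), 130 mm wide, 8 mm thick, its back face 6 mm before the axis; pushing its free edge from the rear towards the front raises it.
- seat (a point): Foot of the backrest's front face, midway between its two hooks; turns with it. x points up along the face (free edge at 98 mm), z out of it, y along the hinge, which is 14 mm behind (z = -14 mm). Hooks 22 mm wide at y = -45 and +45 mm: floor at x = 0 from z = 0 to 17 mm, then a 5 mm thick lip that rises to x = 11 mm.
- tablet: Tablet in a slate-blue bumper case, 190 mm long (y), 130 mm high (z), 10 mm thick (x), 0.25 to 0.5 kg, standing upright on a long edge in the cradle. Origin: middle of that lower long edge; z points up to the other long edge, the screen faces -x.
- screen (a point): Centre of the tablet's screen face: 65 mm above the tablet's origin, 5 mm towards its -x; axes as the tablet's.
- top_edge (a point): Middle of the tablet's upper long edge, 130 mm above its origin, axes as the tablet's; the place to grip it, across its 10 mm thickness.
- dock: Fixed wooden charging cradle, 70 mm deep (x), 120 mm wide (y), 40 mm high at the rear; origin in the middle of its underside. Its open-ended slot runs along y, 13 mm wide, floor 12 mm above the worktop, front wall 34 mm and rear wall 40 mm above the worktop. The tablet stands in it with its screen to -x.
- mug: Cream mug with yellow hoops and a handle, 86 x 120 x 101 mm; origin in the middle of its underside. To be left alone.
- pepper_mill: Dark turned-wood pepper mill with a steel tip, 58 mm across, 150 mm high; origin in the middle of its underside. To be left alone.
- honey_jar: Small glass jar of honey with grey lid, 50 mm across, 70 mm high; origin in the middle of its underside. To be left alone.
- teaspoon: Steel teaspoon lying flat, 130 x 27 x 11 mm, long along its x; origin in the middle of its underside. To be left alone.

How it is judged (in metres and radians):
On the way, in this order (a step that is already met when the one before it is completed fails the run):
1. the backrest is pushed up to its stop (within 6 degrees) (value of joint backrest above 0.98 rad and z of tablet in the frame of dock below 0.02 m), for 0.2 s.
2. the tablet, still held, rests with its lower edge in the hooks and leans flat on the raised backrest (x of tablet in the frame of seat between -0.005 and 0.006 m and y of tablet in the frame of seat between -0.025 and 0.025 m and z of tablet in the frame of seat between 0.001 and 0.013 m and angle between the z axis of tablet and the x axis of seat, either way round below 0.1 rad and z of screen in the frame of seat above 0.006 m and value of joint backrest above 0.98 rad and contact force between the fingers and tablet above 0.5 N), for 0.15 s.
At the end, for the whole second after the job is handed in: The backrest is within 6 degrees of its upper stop; the tablet, let go and at rest, has its lower edge down on the hook floors behind the lips (within 6 mm), is centred on the hooks within 25 mm, lies flat on the backrest within 6 degrees, and its screen faces outwards (x of tablet in the frame of seat between -0.005 and 0.006 m and y of tablet in the frame of seat between -0.025 and 0.025 m and z of tablet in the frame of seat between 0.001 and 0.013 m and angle between the z axis of tablet and the x axis of seat, either way round below 0.1 rad and z of screen in the frame of seat above 0.006 m and value of joint backrest above 0.98 rad and linear speed of tablet below 0.02 m/s and contact force between the fingers and tablet below 0.1 N); the robot touches nothing.
It fails at once if the tablet falls over or is laid down (more than 52 degrees from upright) (angle between tablet's own z axis and vertical above 0.9 rad).
It fails at once if the mug is moved by more than 25 mm (distance of mug from where it was at the start of the episode above 0.025 m).
It fails at once if the pepper mill is moved by more than 25 mm (distance of pepper_mill from where it was at the start of the episode above 0.025 m).
It fails at once if the honey jar is moved by more than 25 mm (distance of honey_jar from where it was at the start of the episode above 0.025 m).
It fails at once if the teaspoon is moved by more than 25 mm (distance of teaspoon from where it was at the start of the episode above 0.025 m).
It also fails if it takes over 58 s, if anything falls off the work surface, if the arm or the gripper's body presses on something with over 40 N, if the wrist force passes 120 N, or if a joint passes its speed limit or range.

## Working session

There is one attempt and no reset: what is moved stays moved. The work goes in short steps, Python scripts to look and compute and a shell command to move; the robot and the scene stay as the last step left them, time stands still between calls to the robot, and variables do not carry over. Pictures are saved under pics/ and viewed, at most 10 in all, crops included, and the job is handed in when it is done.

```bash
mkdir -p pics; ls; cat > h.py <<'E'
import numpy as np, cv2
from plant import readout, grab_frame, r, spot_in, cut_out
def save(f,n): cv2.imwrite('pics/'+n,f['color'][:,:,::-1])
def cam(f,s=None):
    if 'R' in f: return np.array(f['R']),np.array(f['t'])
    T=np.array(f['tool_from_camera']);Rt=np.array(s['tcp_rot']);p=np.array(s['eef_pos'])
    Rw=Rt@T[:3,:3];c=Rt@T[:3,3]+p
    return Rw.T,-Rw.T@c
def world(f,P,s=None):
    R,t=cam(f,s);return R.T@(np.array(P)-t)
def proj(f,X,s=None):
    R,t=cam(f,s);c=np.atleast_2d(X)@R.T+t;u=c[:,:2]/c[:,2:]
    k=1+f['k1']*(u**2).sum(1,keepdims=True);K=np.array(f['intrinsics'])
    return (u*k)@K[:2,:2].T+K[:2,2]
E
python3 - <<'E'
from h import *
np.set_printoptions(precision=4,suppress=True)
for n in ['scene','side']:
    f=grab_frame(n);save(f,n+'0.png')
    print(n,'cam at',-f['R'].T@f['t'] if hasattr(f['R'],'T') else '')
    for o in ['stand','backrest','tablet','dock','mug','pepper_mill','honey_jar','teaspoon']:
        d=spot_in(f,o)
        for q in d[:2]: print(o,round(q['confidence'],2),world(f,q['point']))
E
```

```text
pics
scene cam at [0.3806 0.6754 1.0239]
stand 0.97 [ 0.5    -0.0203  0.0108]
backrest 0.95 [ 0.4953 -0.0332  0.0773]
tablet 0.94 [ 0.4762 -0.2524  0.1086]
dock 0.77 [ 0.4805 -0.2411  0.0324]
mug 0.75 [0.7343 0.007  0.068 ]
mug 0.23 [0.4508 0.2457 0.0065]
pepper_mill 0.68 [ 0.6841 -0.1     0.0725]
honey_jar 0.82 [ 0.5879 -0.1746  0.0583]
teaspoon 0.85 [0.4518 0.2472 0.0053]
side cam at [0.508  0.9377 0.6574]
stand 0.94 [ 0.5055 -0.0243  0.0121]
backrest 0.91 [ 0.4956 -0.0265  0.0703]
tablet 0.63 [ 0.4717 -0.2447  0.0918]
dock 0.94 [ 0.4926 -0.2263  0.0342]
mug 0.57 [0.7283 0.0236 0.0676]
pepper_mill 0.64 [ 0.68   -0.1002  0.0678]
honey_jar 0.76 [ 0.5855 -0.1651  0.0441]
teaspoon 0.59 [0.4507 0.2531 0.0122]
```

View pics/scene0.png

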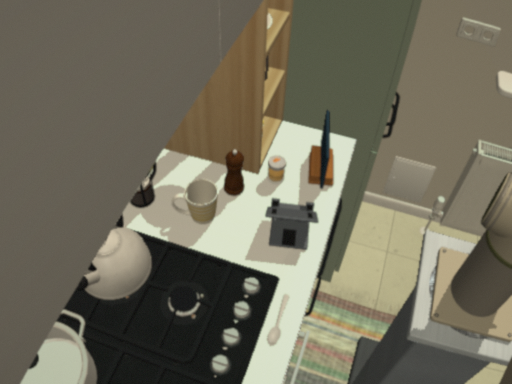

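View pics/side0.png

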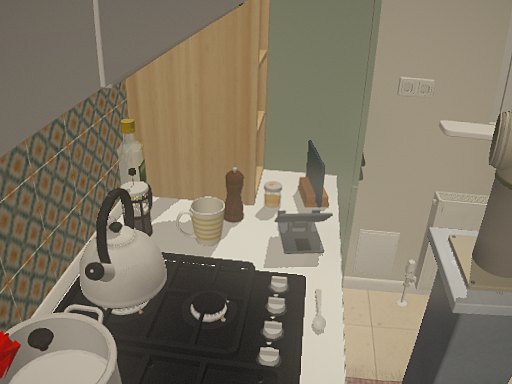

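The pictures show the stand at about (290,225) in scene, with the backrest at its far side and the tablet standing in its cradle near (325,150). I'll bring the wrist camera above the stand.

```bash

A='[[93,[0.2,-0.2,0.2],[0,0,0]],[93,[0.4,-0.5,0.4],[0,0,0]],[93,[0.8,-0.9,0.7],[0,0,0]],[93,[1,-1,0.9],[0,0,0]],[93,[1,-1,0.9],[0,0,0]],[93,[1,-1,0.9],[0,0,0]],[93,[1,-1,0.9],[0,0,0]],[93,[1,-1,0.9],[0,0,0]],[93,[1,-1,0.9],[0,0,0]],[93,[1,-1,0.9],[0,0,0]]]'
true
python3 -m pendant '[[93,[0.3,-0.3,0.3],[0,0,0]],[93,[0.6,-0.6,0.6],[0,0,0]],[93,[1,-1,0.9],[0,0,0]],[93,[1,-1,0.9],[0,0,0]],[93,[1,-1,0.9],[0,0,0]],[93,[1,-1,0.9],[0,0,0]],[93,[1,-1,0.9],[0,0,0]],[93,[1,-1,0.9],[0,0,0]],[93,[1,-1,0.9],[0,0,0]],[93,[1,-1,0.9],[0,0,0]]]'
python3 -c "
from h import *
print(readout.read_state())"
```

```text
t: 1.9
eef_pos: [0.2384, 0.4839, 0.3251]
tcp_rot: [[-0.973, 0.231, -0.001], [0.231, 0.973, -0.001], [0.0, -0.001, -1.0]]
wrist_force: [-0.8, 0.0, -0.7]
grip_width: 1.001
grasp_force: 0.0
{'t': 1.9, 'joint_positions': array([ 5.83251767e+01, -3.01963547e+00,  8.67882791e+01,  3.93215471e-03,
        9.62850712e+01, -1.83347213e+01]), 'qvel': array([-0.27919553, -0.32143642, -0.14777736,  0.07236299,  0.11864972,
       -0.11700365]), 'tau': array([ 6.05171314e-02, -4.69513392e+01, -4.97112715e+01,  7.60763814e-02,
        4.32150427e-02,  5.47788979e-03]), 'eef_pos': array([0.23840169, 0.48393737, 0.32506255]), 'tcp_rot': array([[-9.73019247e-01,  2.30723303e-01, -5.50334855e-04],
       [ 2.30723679e-01,  9.73019015e-01, -7.62032386e-04],
       [ 3.59667650e-04, -8.68447460e-04, -9.99999558e-01]]), 'wrist_force': array([-0.84808358,  0.01954585, -0.6744778 ]), 'wrist_torque': array([ 1.48877508e-02, -4.30724064e-05,  1.22479970e-02]), 'grasp_force': 0.0, 'grip_width': 1.0014587880511054}
```

```bash

python3 -m pendant '[[93,[0.5,-0.5,0.3],[0,0,0]],[93,[1,-1,0.6],[0,0,0]],[93,[1,-1,0.6],[0,0,0]],[93,[1,-1,0.6],[0,0,0]],[93,[1,-1,0.6],[0,0,0]],[93,[1,-1,0.6],[0,0,0]],[93,[1,-1,0.6],[0,0,0]],[93,[1,-1,0.6],[0,0,0]],[93,[1,-1,0.6],[0,0,0]],[93,[1,-1,0.6],[0,0,0]]]' >/dev/null
python3 -m pendant '[[93,[0.5,-0.5,0.3],[0,0,-0.07]],[93,[1,-1,0.6],[0,0,-0.14]],[93,[1,-1,0.6],[0,0,-0.21]],[93,[1,-1,0.6],[0,0,-0.28]],[93,[1,-1,0.6],[0,0,-0.35]],[93,[1,-1,0.6],[0,0,-0.42]],[93,[1,-1,0.6],[0,0,-0.42]],[93,[1,-1,0.6],[0,0,-0.42]],[93,[1,-1,0.6],[0,0,-0.42]],[93,[1,-1,0.6],[0,0,-0.42]]]' >/dev/null
python3 -m pendant '[[93,[0,-0.5,0],[0,0,-0.07]],[93,[0,-1,0],[0,0,-0.14]],[93,[0,-1,0],[0,0,-0.21]],[93,[0,-1,0],[0,0,-0.28]],[93,[0,-1,0],[0,0,-0.35]],[93,[0,-1,0],[0,0,-0.42]],[93,[0,-1,0],[0,0,-0.42]],[93,[0,-1,0],[0,0,-0.42]],[93,[0,-1,0],[0,0,-0.42]],[93,[0,-1,0],[0,0,-0.42]]]'
python3 - <<'E'
from h import *
np.set_printoptions(precision=4,suppress=True)
s=readout.read_state();f=grab_frame('wrist');save(f,'w1.png');print(s['joint_positions'],f['tool_from_camera'])
for o in ['stand','backrest','tablet','dock','mug','pepper_mill','honey_jar']:
    for q in spot_in(f,o)[:2]: print(o,round(q['confidence'],2),world(f,q['point'],s))
E
```

```text
t: 4.9
eef_pos: [0.439, 0.1838, 0.4456]
tcp_rot: [[-0.019, 1.0, -0.0], [1.0, 0.019, 0.0], [0.0, -0.0, -1.0]]
wrist_force: [-0.4, -0.3, -0.5]
grip_width: 1.001
grasp_force: 0.0
[ 16.539  -10.8358  81.4613   0.0007 109.3754  15.4264] [[ 0.     -0.9626 -0.2709  0.0751]
 [ 1.     -0.0001  0.0003 -0.    ]
 [-0.0003 -0.2709  0.9626 -0.1495]
 [ 0.      0.      0.      1.    ]]
stand 0.71 [ 0.4982 -0.0183  0.015 ]
backrest 0.58 [ 0.497  -0.0266  0.082 ]
tablet 0.51 [ 0.4625 -0.1867  0.0688]
dock 0.69 [ 0.4804 -0.2224  0.0362]
mug 0.7 [ 0.4792 -0.2249  0.0351]
mug 0.62 [0.7407 0.0092 0.0595]
honey_jar 0.95 [ 0.5885 -0.1806  0.0725]
```

View pics/w1.png

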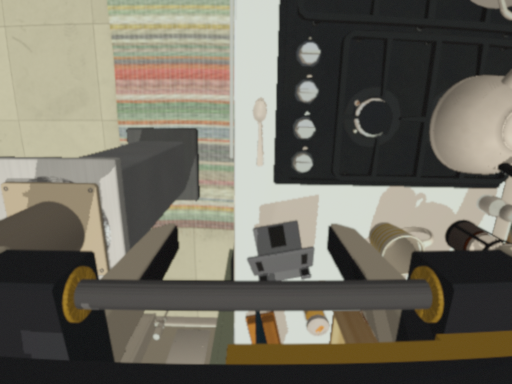

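The wrist view shows the stand at (280,250) and the cradle with tablet at (262,325), just below the gripper bar. I can't tell which way the stand faces from it, so I'll move closer and enlarge.

```bash

python3 -m pendant '[[93,[0,-0.5,0],[0,0,0]],[93,[0,-1,0],[0,0,0]],[93,[0,-1,0],[0,0,0]],[93,[0,-1,0],[0,0,0]],[93,[0,-1,0],[0,0,0]],[93,[0,-1,0],[0,0,0]],[93,[0,-1,0],[0,0,0]],[93,[0,-1,0],[0,0,0]],[93,[0,-1,0],[0,0,0]],[93,[0,-1,0],[0,0,0]]]'
python3 - <<'E'
from h import *
np.set_printoptions(precision=4,suppress=True)
s=readout.read_state();f=grab_frame('wrist');g=grab_frame('side');k=grab_frame('scene')
import pickle;pickle.dump((s,f,g,k),open('d.pkl','wb'))
a=cv2.resize(f['color'][120:320,180:380],(400,400),interpolation=2)
b=cv2.resize(g['color'][130:270,250:350],(286,400),interpolation=2)
c=cv2.resize(k['color'][100:260,250:350],None,fx=1,fy=1)
c=cv2.resize(k['color'][190:260,255:325],(114*3,114*3),interpolation=2)
cv2.imwrite('pics/c1.png',np.hstack([a,b])[:,:,::-1])
save(f,'w2.png')
E
```

```text
t: 6.3
eef_pos: [0.439, 0.084, 0.4456]
tcp_rot: [[-0.018, 1.0, -0.0], [1.0, 0.018, 0.0], [0.0, -0.0, -1.0]]
wrist_force: [0.3, -0.1, 0.7]
grip_width: 0.998
grasp_force: 0.0
```

View pics/c1.png

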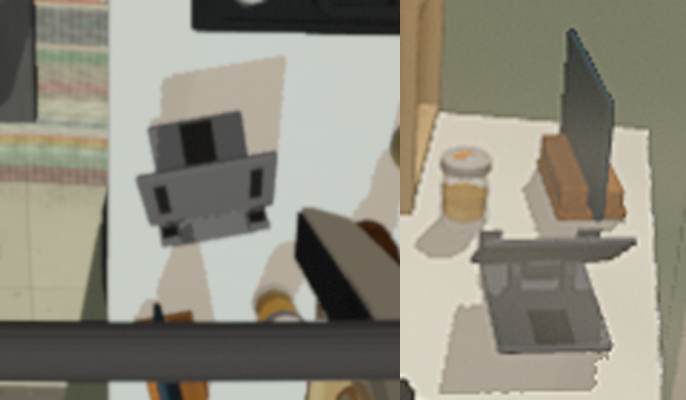

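The enlarged view shows the free edge with its slots on the +y side and the hinge with hooks on the -y side. So the stand's rear points to about world +y, turned by roughly 9 degrees. Next I'll fit the stand and tablet poses to the masks.

```bash
cat > fit.py <<'E'
from h import *
import pickle
from scipy.optimize import minimize
from itertools import product
def box(x,y,z): return np.array(list(product(x,y,z)))
def stand_parts(p):
    x,y,yaw,a=p[:4];c,s=np.cos(yaw),np.sin(yaw);Rz=np.array([[c,-s,0],[s,c,0],[0,0,1]]);o=np.array([x,y,0])
    u=np.array([np.cos(a),0,np.sin(a)]);n=np.array([-np.sin(a),0,np.cos(a)]);e=np.array([0,1,0]);h=np.array([0,0,.03])
    B=lambda U,Y,N: h+box(U,Y,N)@np.array([u,e,n])
    P=[box([-.05,.09],[-.05,.05],[0,.011]),B([0,.098],[-.065,.065],[.006,.014])]
    for k in (-.045,.045): P+=[B([-.004,0],[k-.011,k+.011],[.014,.036]),B([-.004,.011],[k-.011,k+.011],[.031,.036])]
    return [o+q@Rz.T for q in P]
def tab_parts(p,z0=.037):
    x,y,yaw=p[:3];c,s=np.cos(yaw),np.sin(yaw);Rz=np.array([[c,-s,0],[s,c,0],[0,0,1]])
    return [np.array([x,y,0])+box([-.005,.005],[-.095,.095],[z0,.142])@Rz.T]
def render(f,parts,s):
    S=4;m=np.zeros((384*S,512*S),np.uint8)
    for P in parts: cv2.fillConvexPoly(m,cv2.convexHull(((proj(f,P,s)+.5)*S).astype(np.int32)),1)
    return cv2.resize(m.astype(np.float32),(512,384),interpolation=cv2.INTER_AREA)
def fit(model,views,p0,step):
    def cost(p):
        J=0
        for f,m,s,w in views:
            q=render(f,model(p),s)*w;m=m*w;J+=1-np.minimum(q,m).sum()/np.maximum(q,m).sum()
        return J/len(views)
    S=np.array([p0]+[np.array(p0)+np.eye(len(p0))[i]*step[i] for i in range(len(p0))])
    return minimize(cost,p0,method='Nelder-Mead',options=dict(initial_simplex=S,maxiter=250,xatol=1e-4,fatol=1e-5))
E
python3 - <<'E'
from fit import *
np.set_printoptions(precision=4,suppress=True)
s,f,g,k=pickle.load(open('d.pkl','rb'))
V=[];T=[];C={}
for nm,fr,st in (('w',f,s),('side',g,None),('scene',k,None)):
    M=np.zeros((384,512),bool)
    for o in ('stand','backrest'):
        d=cut_out(fr,o)
        if d: M|=d[0]['pixels']; print(nm,o,d[0]['confidence'],d[0]['pixels'].sum())
    V.append((fr,M.astype(np.float32),st,1))
    d=cut_out(fr,'tablet')
    if d: print('tab',d[0]['confidence'],d[0]['pixels'].sum()); C[nm]=d[0]['pixels']
    if d and nm!='w': T.append((fr,d[0]['pixels'].astype(np.float32),st,1))
pickle.dump((V,T),open('m.pkl','wb'))
for sub in (V,V[:1],V[1:]):
    R=fit(stand_parts,sub,[.5,-.04,1.73,.5],[.02,.02,.1,.2]);print(R.x,R.fun)
for y in (-.1,.1):
    R=fit(tab_parts,T,[.47,-.24,y],[.02,.02,.1]);print(R.x,R.fun)
E
```

```text
w stand 0.61 3584
w backrest 0.95 2016
tab 0.92 407
side stand 0.75 1748
side backrest 0.63 585
tab 0.9 721
scene stand 0.82 1932
scene backrest 0.96 753
tab 0.61 490
[ 0.5071 -0.0644  1.7784  0.7047] 0.06430220603942871
[ 0.5073 -0.0628  1.7748  0.7276] 0.03908717632293701
[ 0.5071 -0.068   1.7685  0.6784] 0.06315332651138306
[ 0.4752 -0.2669  0.2214] 0.15652742981910706
[ 0.4747 -0.2641  0.2258] 0.15586194396018982
```

```bash

python3 -m pendant '[[0,[0.2,-0.2,-0.5],[0,0,0.06]],[0,[0.46,-0.41,-1],[0,0,0.12]],[0,[0.46,-0.41,-1],[0,0,0.12]],[0,[0.46,-0.41,-1],[0,0,0.12]],[0,[0.46,-0.41,-1],[0,0,0.12]],[0,[0.46,-0.41,-1],[0,0,0.12]],[0,[0.46,-0.41,-1],[0,0,0.12]],[0,[0.46,-0.41,-1],[0,0,0.12]],[0,[0.46,-0.41,-1],[0,0,0.12]],[0,[0.46,-0.41,-1],[0,0,0.12]]]' 20 >/dev/null
python3 -m pendant '[[0,[0,0,-0.5],[0,0,0]],[0,[0,0,-1],[0,0,0]],[0,[0,0,-1],[0,0,0]],[0,[0,0,-1],[0,0,0]],[0,[0,0,-1],[0,0,0]],[0,[0,0,-1],[0,0,0]],[0,[0,0,-1],[0,0,0]],[0,[0,0,-1],[0,0,0]],[0,[0,0,-1],[0,0,0]],[0,[0,0,-1],[0,0,0]]]' >/dev/null
python3 -m pendant '[[0,[0,0,-0.5],[0,0,0]],[0,[0,0,-1],[0,0,0]],[0,[0,0,-1],[0,0,0]],[0,[0,0,-1],[0,0,0]],[0,[0,0,-1],[0,0,0]],[0,[0,0,-1],[0,0,0]],[0,[0,0,-1],[0,0,0]],[0,[0,0,-1],[0,0,0]],[0,[0,0,-1],[0,0,0]],[0,[0,0,-1],[0,0,0]]]'
python3 - <<'E'
from h import *
g=grab_frame('side')
cv2.imwrite('pics/c2.png',cv2.resize(g['color'][100:280,220:360,::-1],(560,720)[0:2],interpolation=2)[:600])
E
```

```text
t: 9.9
eef_pos: [0.485, 0.0427, 0.1458]
tcp_rot: [[-0.205, 0.979, 0.0], [0.979, 0.205, -0.0], [-0.0, 0.0, -1.0]]
wrist_force: [-0.4, 0.2, 1.1]
grip_width: 0.003
grasp_force: 0.0
```

View pics/c2.png

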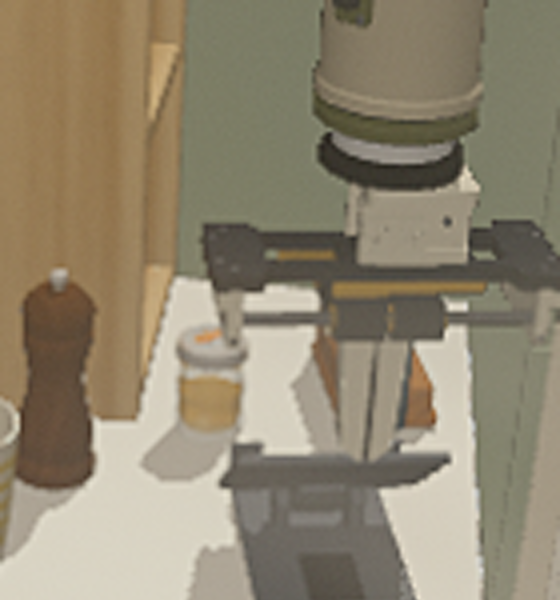

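The fingertips end just above the plate's free edge, on its rear side, as planned. I'll lower and push.

```bash

python3 -m pendant '[[0,[0,0,-0.3],[0,0,0]],[0,[0,0,-0.54],[0,0,0]],[0,[0,0,-0.54],[0,0,0]],[0,[0.02,-0.1,-0.54],[0,0,0]],[0,[0.04,-0.2,-0.54],[0,0,0]],[0,[0.06,-0.28,-0.54],[0,0,0]],[0,[0.07,-0.35,-0.54],[0,0,0]],[0,[0.08,-0.4,-0.54],[0,0,0]],[0,[0.09,-0.44,-0.54],[0,0,0]],[0,[0.1,-0.48,-0.54],[0,0,0]]]'
python3 -m pendant '[[0,[0,-0.02,0],[0,0,0]],[0,[0.01,-0.04,0],[0,0,0]],[0,[0.01,-0.06,0],[0,0,0]],[0,[0.02,-0.08,0],[0,0,0]],[0,[0.02,-0.1,0],[0,0,0]],[0,[0.02,-0.11,0],[0,0,0]],[0,[0.02,-0.12,0],[0,0,0]],[0,[0.03,-0.13,0],[0,0,0]],[0,[0.03,-0.13,0],[0,0,0]],[0,[0.03,-0.13,0],[0,0,0]]]'
```

```text
t: 10.95
eef_pos: [0.4968, -0.0048, 0.0941]
tcp_rot: [[-0.204, 0.979, 0.004], [0.979, 0.204, 0.002], [0.001, 0.004, -1.0]]
wrist_force: [-1.4, 7.9, 6.8]
grip_width: 0.006
grasp_force: 4.2
t: 11.95
eef_pos: [0.4984, -0.014, 0.0936]
tcp_rot: [[-0.205, 0.979, 0.001], [0.979, 0.205, 0.008], [0.008, 0.002, -1.0]]
wrist_force: [-6.7, 28.1, 11.7]
grip_width: 0.006
grasp_force: 14.6
```

```bash

python3 -m pendant '[[0,[-0.05,0.25,0],[0,0,0]],[0,[-0.1,0.5,0],[0,0,0]],[0,[-0.1,0.5,0.5],[0,0,0]],[0,[-0.1,0.5,1],[0,0,0]],[0,[-0.1,0.5,1],[0,0,0]],[0,[-0.1,0.5,1],[0,0,0]],[0,[-0.1,0.5,1],[0,0,0]],[0,[-0.1,0.5,1],[0,0,0]],[0,[-0.1,0.5,1],[0,0,0]],[0,[-0.1,0.5,1],[0,0,0]]]'
python3 -m pendant '[[93,[0,0,0.5],[0,0,0]],[93,[0,-0.3,1],[0,0,0]],[93,[0,-0.8,1],[0,0,0]],[93,[-0.1,-1,1],[0,0,0]],[93,[-0.1,-1,1],[0,0,0]],[93,[-0.1,-1,1],[0,0,0]],[93,[-0.1,-1,1],[0,0,0]],[93,[-0.1,-1,1],[0,0,0]],[93,[-0.1,-1,1],[0,0,0]],[93,[-0.1,-1,1],[0,0,0]]]' >/dev/null
python3 -m pendant '[[93,[0,-0.4,0.5],[0,0,0]],[93,[-0.1,-0.8,1],[0,0,0]],[93,[-0.1,-0.8,1],[0,0,0]],[93,[-0.1,-0.8,1],[0,0,0]],[93,[-0.1,-0.8,1],[0,0,0]],[93,[-0.1,-0.8,1],[0,0,0]],[93,[-0.1,-0.8,1],[0,0,0]],[93,[-0.1,-0.8,1],[0,0,0]],[93,[-0.1,-0.8,1],[0,0,0]],[93,[-0.1,-0.8,1],[0,0,0]]]'
python3 - <<'E'
from fit import *
np.set_printoptions(precision=4,suppress=True)
s=readout.read_state();f=grab_frame('wrist');g=grab_frame('side');k=grab_frame('scene');save(f,'w3.png')
V=[];T=[]
for nm,fr,st in (('w',f,s),('side',g,None),('scene',k,None)):
    M=np.zeros((384,512),bool)
    for o in ('stand','backrest','tablet'):
        d=cut_out(fr,o)
        if d: print(nm,o,d[0]['confidence'],d[0]['pixels'].sum())
        if d and o!='tablet': M|=d[0]['pixels']
        if d and o=='tablet': T.append((fr,d[0]['pixels'].astype(np.float32),st,1))
    V.append((fr,M.astype(np.float32),st,1))
pickle.dump((s,f,g,k,V,T),open('d2.pkl','wb'))
for sub in (V,V[:1],V[1:]):
    R=fit(stand_parts,sub,[.507,-.063,1.775,1.0],[.005,.005,.05,.1]);print(R.x,R.fun)
for sub in (T,T[:1],T[1:]):
    R=fit(tab_parts,sub,[.474,-.265,.2],[.02,.02,.1]);print(R.x,R.fun)
E
```

```text
t: 12.95
eef_pos: [0.4874, 0.0316, 0.1906]
tcp_rot: [[-0.204, 0.979, -0.002], [0.979, 0.204, 0.0], [0.0, -0.002, -1.0]]
wrist_force: [0.2, -1.2, -0.7]
grip_width: 0.003
grasp_force: 0.0
t: 14.95
eef_pos: [0.468, -0.148, 0.3913]
tcp_rot: [[-0.205, 0.979, -0.0], [0.979, 0.205, 0.0], [0.0, -0.0, -1.0]]
wrist_force: [0.2, -0.4, -0.9]
grip_width: 1.001
grasp_force: 0.0
w stand 0.96 5903
w backrest 0.61 3575
w tablet 0.97 1076
side stand 0.96 2304
side backrest 0.57 1177
side tablet 0.67 754
scene stand 0.71 1867
scene backrest 0.82 633
scene tablet 0.84 576
[ 0.5068 -0.065   1.7725  1.0647] 0.0643521174788475
[ 0.5069 -0.0627  1.7705  1.0897] 0.027186930179595947
[ 0.5073 -0.07    1.783   1.0068] 0.05390965938568115
[ 0.4752 -0.2742  0.2227] 0.16479168832302094
[ 0.4743 -0.2671  0.2212] 0.25530970096588135
[ 0.4758 -0.2733  0.2216] 0.11985397338867188
```

View pics/w3.png

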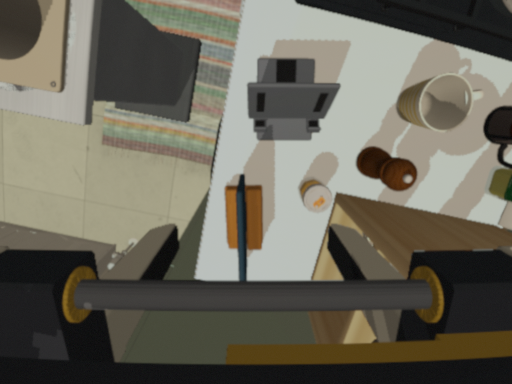

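```bash

python3 - <<'E'
from fit import *
np.set_printoptions(precision=4,suppress=True)
s,f,g,k,V,T=pickle.load(open('d2.pkl','rb'))
w=np.ones((384,512));w[276:]=0
T=[(T[0][0],T[0][1],T[0][2],w)]+T[1:]
for z0 in (.037,.03):
  for sub in (T,T[:1],T[1:]):
    R=fit(lambda p:tab_parts(p,z0),sub,[.474,-.265,.2],[.02,.02,.1]);print(R.x,R.fun)
c=lambda im,r0,r1,c0,c1:cv2.resize(im[r0:r1,c0:c1],(380,500),interpolation=2)
m=render(g,tab_parts([.4755,-.267,.215]),None)
cv2.imwrite('pics/c3.png',np.hstack([c(f['color'],165,280,200,287),c(g['color'],130,220,280,348)])[:,:,::-1])
E
```

```text
[ 0.4759 -0.2753  0.2229] 0.12804458864391952
[ 0.4756 -0.2743  0.2211] 0.13132381456019737
[ 0.4758 -0.2733  0.2216] 0.11985397338867188
[ 0.4757 -0.2755  0.2275] 0.11957253239682748
[ 0.4739 -0.2669  0.2219] 0.16340492345651325
[ 0.4751 -0.2766  0.2214] 0.10934418439865112
```

View pics/c3.png

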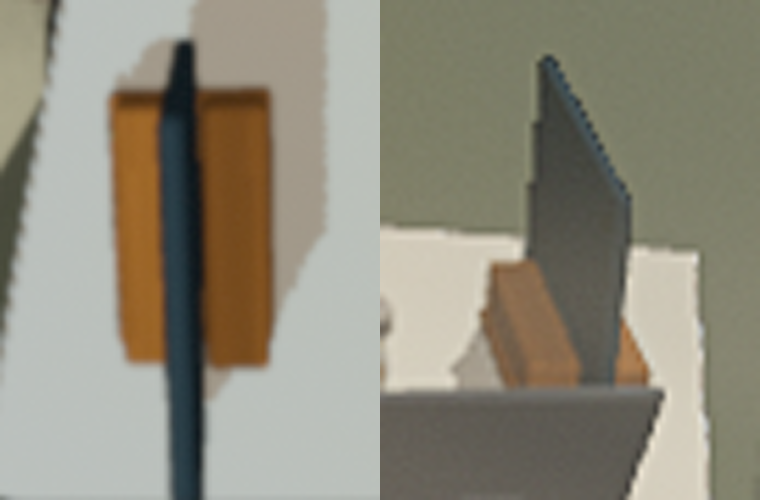

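```bash

python3 - <<'E'
from fit import *
np.set_printoptions(precision=4,suppress=True)
s=readout.read_state();D=[]
for nm in ('wrist','side','scene'):
    f=grab_frame(nm);st=s if nm=='wrist' else None
    d=cut_out(f,'dock')
    if not d: continue
    print(nm,d[0]['confidence'],d[0]['pixels'].sum())
    w=np.ones((384,512),np.float32)
    for o in ('tablet','stand','backrest'):
        for q in cut_out(f,o)[:1]: w[cv2.dilate(q['pixels'].astype(np.uint8),np.ones((3,3)))>0]=0
    if nm=='wrist': w[276:]=0
    D.append((f,d[0]['pixels'].astype(np.float32),st,w))
def model(p):
    x,y,yaw,sx=p;c,s_=np.cos(yaw),np.sin(yaw);Rz=np.array([[c,-s_,0],[s_,c,0],[0,0,1]])
    return [np.array([x,y,0])+b@Rz.T for b in (box([-.035,sx-.0065],[-.06,.06],[0,.034]),box([sx+.0065,.035],[-.06,.06],[0,.04]),box([-.035,.035],[-.06,.06],[0,.012]))]
for y0 in (.22,.22+np.pi):
  for sub in (D,D[1:],D[:1]):
    R=fit(model,sub,[.48,-.245,y0,0],[.01,.01,.05,.01]);print(R.x,R.fun)
E
```

```text
side 0.57 264
scene 0.6 608
[ 0.4742 -0.2673  0.1382 -0.0001] 0.16044515371322632
[ 0.4744 -0.2692  0.1572  0.005 ] 0.16872096061706543
[ 0.4756 -0.2539  0.1036 -0.0056] 0.09278595447540283
[ 0.4747 -0.2678  3.272   0.028 ] 0.1605924367904663
[ 0.4742 -0.2706  3.3324  0.028 ] 0.16134005784988403
[ 0.4757 -0.2639  3.2568  0.0284] 0.12314033508300781
```

```bash

python3 -m pendant '[[93,[-0.5,0,0],[0,0,0]],[93,[-1,0,-0.2],[0,0,0]],[93,[-1,0,-0.4],[0,0,0]],[93,[-1,0,-0.4],[0,0,0]],[93,[-1,0,-0.4],[0,0,0]],[93,[-1,0,-0.4],[0,0,0]],[93,[-1,0,-0.4],[0,0,0]],[93,[-1,0,-0.4],[0,0,0]],[93,[-1,0,-0.4],[0,0,0]],[93,[-1,0,-0.4],[0,0,0]]]'
python3 - <<'E'
from fit import *
np.set_printoptions(precision=4,suppress=True)
s=readout.read_state();f=grab_frame('wrist');g=grab_frame('side')
d=cut_out(f,'tablet');e=cut_out(g,'tablet')
m=d[0]['pixels'];ys,xs=np.nonzero(m);print(ys.min(),ys.max(),xs.min(),xs.max())
print('side face',np.percentile(g['color'][e[0]['pixels']],[10,50,90],axis=0))
w=np.ones((384,512));w[276:]=0
R=fit(tab_parts,[(f,m.astype(np.float32),s,w)],[.475,-.272,.22],[.01,.01,.05]);print(R.x,R.fun)
y0=max(ys.min()-10,0);x0=xs.min()-20
cv2.imwrite('pics/c4.png',cv2.resize(f['color'][y0:y0+130,x0:x0+130,::-1],(560,560),interpolation=2))
E
```

```text
t: 17.15
eef_pos: [0.3681, -0.1483, 0.3517]
tcp_rot: [[-0.205, 0.979, -0.0], [0.979, 0.205, 0.0], [0.0, -0.0, -1.0]]
wrist_force: [-0.9, -0.1, -0.6]
grip_width: 1.003
grasp_force: 0.0
190 331 292 314
side face [[ 67.  69.  63.]
 [ 86.  85.  78.]
 [103.  97.  87.]]
[ 0.4733 -0.2779  0.2075] 0.09278982453451845
```

View pics/c4.png

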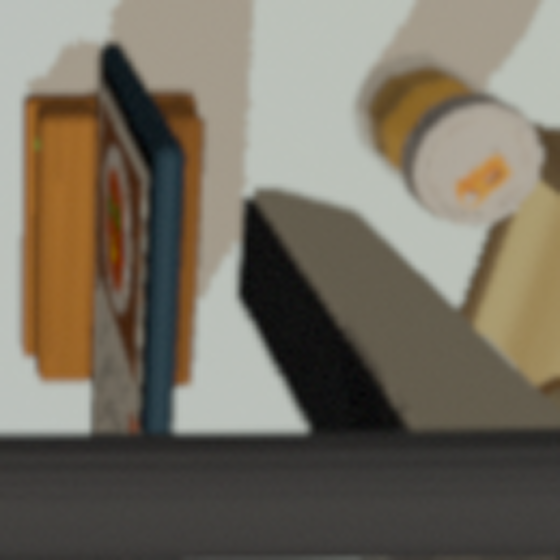

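The -x face shows the recipe screen, so the tablet's yaw is about 0.21 and it has to turn +89 degrees. I'll go and grasp it.

```bash

python3 -m pendant '[[93,[0.5,-0.5,-0.4],[0,0,0]],[93,[1,-1,-0.8],[0,0,0]],[93,[1,-1,-0.8],[0,0,0]],[93,[1,-1,-0.8],[0,0,0]],[93,[1,-1,-0.8],[0,0,0]],[93,[1,-1,-0.8],[0,0,0]],[93,[1,-1,-0.8],[0,0,0]],[93,[1,-1,-0.8],[0,0,0]],[93,[1,-1,-0.8],[0,0,0]],[93,[1,-1,-0.8],[0,0,0]]]' >/dev/null
python3 -m pendant '[[60,[0.06,-0.25,-0.2],[0,0,0.005]],[60,[0.06,-0.25,-0.5],[0,0,0.005]],[50,[0.06,-0.25,-0.8],[0,0,0.005]],[50,[0.06,-0.25,-1],[0,0,0.005]],[50,[0.06,-0.25,-1],[0,0,0.005]],[50,[0.06,-0.25,-1],[0,0,0.005]],[50,[0.06,-0.25,-1],[0,0,0.005]],[50,[0.06,-0.25,-1],[0,0,0.005]],[50,[0.06,-0.25,-1],[0,0,0.005]],[50,[0.06,-0.25,-1],[0,0,0.005]]]' 
python3 -m pendant '[[50,[0,0,-0.2],[0,0,0]],[50,[0,0,-0.38],[0,0,0]],[50,[0,0,-0.38],[0,0,0]],[30,[0,0,-0.38],[0,0,0]],[20,[0,0,-0.38],[0,0,0]],[15,[0,0,-0.38],[0,0,0]],[10,[0,0,-0.38],[0,0,0]],[5,[0,0,-0.38],[0,0,0]],[0,[0,0,-0.38],[0,0,0]],[0,[0,0,-0.38],[0,0,0]]]' 30
```

```text
t: 19.35
eef_pos: [0.4743, -0.2735, 0.1724]
tcp_rot: [[-0.212, 0.977, 0.001], [0.977, 0.212, -0.001], [-0.001, 0.001, -1.0]]
wrist_force: [-0.3, -0.2, -0.1]
grip_width: 0.537
grasp_force: 0.0
t: 20.35
eef_pos: [0.4742, -0.2734, 0.134]
tcp_rot: [[-0.212, 0.977, 0.001], [0.977, 0.212, -0.0], [-0.0, 0.0, -1.0]]
wrist_force: [0.5, 0.2, 2.8]
grip_width: 0.102
grasp_force: 30.0
```

```bash

python3 -m pendant '[[0,[0,0,0.08],[0,0,0]],[0,[0,0,0.2],[0,0,0]],[0,[0,0,0.32],[0,0,0]],[0,[0,0,0.44],[0,0,0]],[0,[0,0,0.56],[0,0,0]],[0,[0,0,0.68],[0,0,0]],[0,[0,0,0.8],[0,0,0]],[0,[0,0,0.9],[0,0,0]],[0,[0,0,1],[0,0,0]],[0,[0,0,1],[0,0,0]]]' 
python3 -m pendant '[[0,[0,0,0.15],[0,0,0]],[0,[0,0,0.3],[0,0,0]],[0,[0,0.1,0.45],[0,0,0]],[0,[0,0.2,0.6],[0,0,0]],[0,[0,0.35,0.75],[0,0,0]],[0,[0,0.5,0.9],[0,0,0]],[0,[0,0.65,1],[0,0,0]],[0,[0,0.8,1],[0,0,0]],[0,[0,0.9,1],[0,0,0]],[0,[0,1,1],[0,0,0]]]' >/dev/null
python3 -m pendant '[[0,[0,0.2,0],[0,0,0]],[0,[0,0.4,0],[0,0,0]],[0,[0.02,0.6,0],[0,0,0.05]],[0,[0.04,0.8,0],[0,0,0.12]],[0,[0.06,0.9,0],[0,0,0.2]],[0,[0.08,1,0],[0,0,0.28]],[0,[0.1,1,0],[0,0,0.36]],[0,[0.12,1,0],[0,0,0.44]],[0,[0.14,1,0],[0,0,0.52]],[0,[0.16,1,0],[0,0,0.6]]]' 
python3 -m pendant '[[0,[0,0.1,0],[0,0,0.08]],[0,[0,0.2,0],[0,0,0.16]],[0,[0,0.3,0],[0,0,0.24]],[0,[0,0.4,0],[0,0,0.32]],[0,[0,0.5,0],[0,0,0.39]],[0,[0,0.5,0],[0,0,0.39]],[0,[0,0.5,0],[0,0,0.39]],[0,[0,0.5,0],[0,0,0.39]],[0,[0,0.5,0],[0,0,0.39]],[0,[0,0.5,0],[0,0,0.39]]]'
python3 - <<'E'
from fit import *
np.set_printoptions(precision=4,suppress=True)
s=readout.read_state();print(s['joint_positions'],s['tcp_rot'],s['eef_pos'])
V=[];Q=np.array(s['tcp_rot']);p0=np.array(s['eef_pos'])
for nm in ('side','scene'):
    f=grab_frame(nm)
    if nm=='side': im=f['color']
    d=cut_out(f,'tablet')
    if d: print(nm,d[0]['confidence'],d[0]['pixels'].sum()); V.append((f,d[0]['pixels'].astype(np.float32),None,1))
# tablet box in tool frame: long axis tool x, thick tool y, top at tool z=-dz
def model(p): # lateral offset along tool x, dz, roll about tool y
    B=box([-.095,.095],[-.005,.005],[-.13+0,0]) ;c,t=np.cos(p[2]),np.sin(p[2])
    L=box([-.095,.095],[-.005,.005],[0,.13])-[0,0,p[1]]
    L=L@np.array([[c,0,-t],[0,1,0],[t,0,c]]).T+[p[0],0,0]
    return [p0+L@Q.T]
for sub in (V,V[:1],V[1:]):
  if sub: R=fit(model,sub,[0,.008,0],[.01,.005,.05]);print(R.x,R.fun)
cv2.imwrite('pics/c5.png',cv2.resize(im[60:280,180:400,::-1],(600,600),interpolation=2))
E
```

```text
t: 21.35
eef_pos: [0.4747, -0.2738, 0.2356]
tcp_rot: [[-0.212, 0.977, 0.002], [0.977, 0.212, -0.002], [-0.002, 0.002, -1.0]]
wrist_force: [0.7, 0.2, -3.0]
grip_width: 0.106
grasp_force: 30.0
t: 23.35
eef_pos: [0.4896, -0.073, 0.3325]
tcp_rot: [[-0.917, 0.398, -0.002], [0.398, 0.917, 0.0], [0.002, -0.0, -1.0]]
wrist_force: [0.7, -0.0, -3.8]
grip_width: 0.103
grasp_force: 30.0
t: 24.35
eef_pos: [0.49, -0.0237, 0.3336]
tcp_rot: [[-0.981, -0.195, -0.0], [-0.195, 0.981, -0.0], [0.0, -0.0, -1.0]]
wrist_force: [-0.5, 0.2, -4.2]
grip_width: 0.106
grasp_force: 30.0
[  -8.7528  -10.7381   93.0187   -0.0046   97.724  -110.0229] [[-0.9807 -0.1954 -0.0001]
 [-0.1954  0.9807 -0.0001]
 [ 0.0001 -0.     -1.    ]] [ 0.49   -0.0237  0.3336]
side 0.57 4321
scene 0.85 3326
[-0.0038  0.0078  0.0085] 0.12858107686042786
[-0.0037  0.0067 -0.0056] 0.08774501085281372
[-0.0034  0.0081  0.0089] 0.16790008544921875
```

View pics/c5.png

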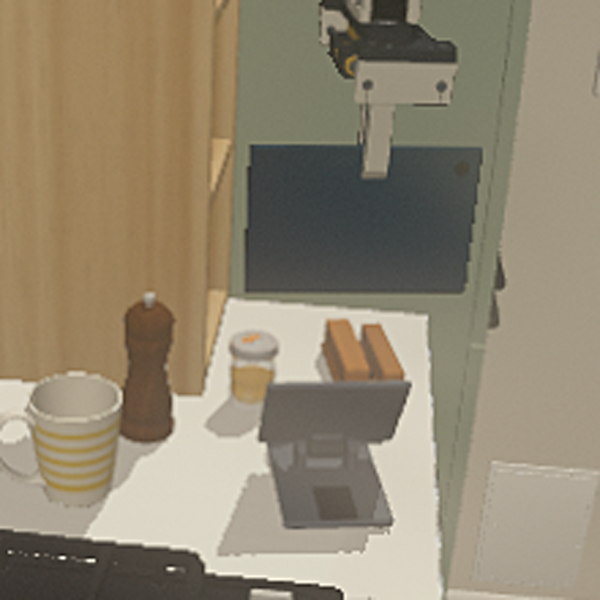

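The side view shows the tablet held level at (365,220) with its back to the camera, and the backrest standing up at (335,410). The fit puts the tablet's centre 4 mm off the grip. Next I'll tilt it and move above the seat.

```bash

python3 -m pendant '[[0,[0,0,0],[-0.05,-0.01,0]],[0,[0,0,0],[-0.11,-0.022,0]],[0,[0,0,0],[-0.18,-0.036,0]],[0,[0,0.1,-0.1],[-0.24,-0.049,0]],[0,[0,0.2,-0.25],[-0.29,-0.059,0]],[0,[0,0.3,-0.45],[-0.306,-0.062,0]],[0,[-0.01,0.4,-0.65],[-0.306,-0.062,0]],[0,[-0.02,0.43,-0.85],[-0.306,-0.062,0]],[0,[-0.03,0.43,-0.97],[-0.306,-0.062,0]],[0,[-0.03,0.43,-0.97],[-0.306,-0.062,0]]]' 
python3 - <<'E'
from fit import *
np.set_printoptions(precision=4,suppress=True)
s=readout.read_state();print(s['joint_positions'])
h=np.array([.507,-.0625,.03]);yaw=1.77;a=1.08
X=np.array([np.cos(yaw),np.sin(yaw),0]);Z=np.array([0,0,1]);u=np.cos(a)*X+np.sin(a)*Z;n=-np.sin(a)*X+np.cos(a)*Z;e=np.cross(n,u)
Q=np.array(s['tcp_rot']);p=np.array(s['eef_pos'])
d=p-.122*(-Q[:,2])+.0037*-Q[:,0]-h-.014*n
print('tablet in seat u,e,n',d@u,d@e,d@n,'axes',-Q[:,2]@u,-Q[:,2]@n,Q[:,1]@n,Q[:,0]@u)
f=grab_frame('wrist');save(f,'w6.png')
m=cut_out(f,'tablet');b=cut_out(f,'backrest')
for q in (m,b):
  if q: ys,xs=np.nonzero(q[0]['pixels']);print(q[0]['confidence'],q[0]['pixels'].sum(),ys.min(),ys.max(),xs.min(),xs.max())
E
```

```text
t: 25.55
eef_pos: [0.4858, 0.0195, 0.2347]
tcp_rot: [[-0.98, -0.175, 0.09], [-0.197, 0.865, -0.462], [0.003, -0.471, -0.882]]
wrist_force: [0.1, -0.5, -3.5]
grip_width: 0.105
grasp_force: 30.0
[ 16.3167  -8.4192 105.6282 -28.0287  86.0975 -82.316 ]
tablet in seat u,e,n 0.09833874212941623 0.00114528533110525 0.0078074942517723485 axes 0.9999959883983169 0.0006155979867762881 -0.9999996867097071 0.0027645132665341035
0.83 789 128 223 262 276
```

```bash

python3 -m pendant '[[0,[0.01,-0.04,-0.08],[0,0,0]],[0,[0.02,-0.1,-0.18],[0,0,0]],[0,[0.03,-0.16,-0.28],[0,0,0]],[0,[0.04,-0.21,-0.38],[0,0,0]],[0,[0.05,-0.26,-0.48],[0,0,0]],[0,[0.06,-0.31,-0.57],[0,0,0]],[0,[0.07,-0.355,-0.655],[0,0,0]],[0,[0.07,-0.355,-0.655],[0,0,0]],[0,[0.07,-0.355,-0.655],[0,0,0]],[0,[0.07,-0.355,-0.655],[0,0,0]]]' 
cat > seat.py <<'E'
from fit import *
np.set_printoptions(precision=4,suppress=True)
def rep(s):
    h=np.array([.507,-.0625,.03]);yaw=1.77;a=1.08
    X=np.array([np.cos(yaw),np.sin(yaw),0]);Z=np.array([0,0,1]);u=np.cos(a)*X+np.sin(a)*Z;n=-np.sin(a)*X+np.cos(a)*Z;e=np.cross(n,u)
    Q=np.array(s['tcp_rot']);p=np.array(s['eef_pos']);d=p-.122*(-Q[:,2])+.0037*-Q[:,0]-h-.014*n
    F=np.array(s['wrist_force']);print('tablet u,e,n',d@u,d@e,d@n,'F u,e,n',F@u,F@e,F@n,'t',s['t'])
    print('to flat on seat, shift/0.1:',10*(-(d@u)*u-(d@n-.005)*n),' u',u,'n',n)
E
python3 - <<'E'
from seat import *
s=readout.read_state();rep(s)
V=[];V2=[]
for nm in ('side','scene'):
    f=grab_frame(nm);M=np.zeros((384,512),bool);st=None
    b=cut_out(f,'backrest');print(nm,[ (q['confidence'],q['pixels'].sum()) for q in b[:1]])
    t=cut_out(f,'tablet')
    if b and t:
        w=1-cv2.dilate(t[0]['pixels'].astype(np.uint8),np.ones((3,3))).astype(np.float32)
        V.append((f,b[0]['pixels'].astype(np.float32),st,w))
R=fit(lambda p:stand_parts([.507,-.0635,1.77,p[0]])[1:2],V,[1.05],[.05]);print(R.x,R.fun)
E
```

```text
t: 26.7
eef_pos: [0.4944, -0.0156, 0.1717]
tcp_rot: [[-0.98, -0.173, 0.094], [-0.197, 0.865, -0.461], [-0.002, -0.471, -0.882]]
wrist_force: [-0.0, -0.6, -2.7]
grip_width: 0.106
grasp_force: 30.0
tablet u,e,n 0.025845852108054172 -0.0007731486943947134 0.010013662206712624 F u,e,n -2.6792368372380024 0.13200034257592466 -0.8136919984665173 t 26.7
to flat on seat, shift/0.1: [ 0.0154 -0.0761 -0.2516]  u [-0.0933  0.462   0.882 ] n [ 0.1745 -0.8645  0.4713]
side [(0.97, np.int64(1150))]
scene [(0.87, np.int64(293))]
[1.0531] 0.2826254069805145
```

```bash

python3 -m pendant '[[0,[0,-0.01,-0.02],[0,0,0]],[0,[0,-0.02,-0.04],[0,0,0]],[0,[0,-0.03,-0.06],[0,0,0]],[0,[0.01,-0.04,-0.08],[0,0,0]],[0,[0.01,-0.05,-0.1],[0,0,0]],[0,[0.01,-0.055,-0.12],[0,0,0]],[0,[0.015,-0.065,-0.14],[0,0,0]],[0,[0.015,-0.074,-0.164],[0,0,0]],[0,[0.015,-0.074,-0.164],[0,0,0]],[0,[0.015,-0.074,-0.164],[0,0,0]]]' 
python3 -c "
from seat import *
rep(readout.read_state())"
```

```text
t: 28.0
eef_pos: [0.4954, -0.0232, 0.1547]
tcp_rot: [[-0.98, -0.173, 0.093], [-0.197, 0.865, -0.462], [-0.001, -0.471, -0.882]]
wrist_force: [0.2, 0.0, -3.2]
grip_width: 0.102
grasp_force: 30.0
tablet u,e,n 0.007170970637091558 -0.00014541555081499879 0.008764245951271373 F u,e,n -2.8624650322099727 -0.15750313989453552 -1.5002322300991922 t 28.0
to flat on seat, shift/0.1: [ 0.0001 -0.0006 -0.081 ]  u [-0.0933  0.462   0.882 ] n [ 0.1745 -0.8645  0.4713]
```

```bash

python3 -m pendant '[[0,[0,-0.005,-0.01],[0,0,0]],[0,[0,-0.01,-0.02],[0,0,0]],[0,[0.005,-0.015,-0.03],[0,0,0]],[0,[0.005,-0.02,-0.04],[0,0,0]],[0,[0.005,-0.025,-0.045],[0,0,0]],[0,[0.005,-0.027,-0.05],[0,0,0]],[0,[0.005,-0.028,-0.053],[0,0,0]],[0,[0.005,-0.028,-0.053],[0,0,0]],[0,[0.005,-0.028,-0.053],[0,0,0]],[0,[0.005,-0.028,-0.053],[0,0,0]]]' 
python3 -c "
from seat import *
rep(readout.read_state())"
```

```text
t: 29.0
eef_pos: [0.496, -0.026, 0.1495]
tcp_rot: [[-0.98, -0.173, 0.094], [-0.197, 0.865, -0.462], [-0.001, -0.471, -0.882]]
wrist_force: [-0.3, 0.9, -4.0]
grip_width: 0.106
grasp_force: 30.0
tablet u,e,n 0.0012865656396032744 -0.00021272786770375093 0.008790361556580004 F u,e,n -3.1086531310390146 0.1473048260362314 -2.774487175450693 t 29.0
to flat on seat, shift/0.1: [-0.0054  0.0268 -0.0292]  u [-0.0933  0.462   0.882 ] n [ 0.1745 -0.8645  0.4713]
```

```bash

python3 -m pendant '[[0,[0,-0.002,-0.004],[0,0,0]],[0,[0,-0.004,-0.008],[0,0,0]],[0,[0,-0.006,-0.012],[0,0,0]],[0,[0,-0.008,-0.016],[0,0,0]],[0,[0.003,-0.01,-0.02],[0,0,0]],[0,[0.003,-0.012,-0.024],[0,0,0]],[0,[0.003,-0.014,-0.027],[0,0,0]],[0,[0.003,-0.014,-0.027],[0,0,0]],[0,[0.003,-0.014,-0.027],[0,0,0]],[0,[0.003,-0.014,-0.027],[0,0,0]]]' 
python3 -c "
from seat import *
rep(readout.read_state())"
```

```text
t: 30.0
eef_pos: [0.4963, -0.0267, 0.1485]
tcp_rot: [[-0.981, -0.173, 0.094], [-0.196, 0.865, -0.461], [-0.002, -0.471, -0.882]]
wrist_force: [-11.7, 7.7, 13.2]
grip_width: 0.109
grasp_force: 30.0
tablet u,e,n -2.3984294691750832e-06 -0.0004106157168208947 0.008969454528794746 F u,e,n 16.311955898091732 9.958724464749913 -2.4851367664976824 t 30.0
to flat on seat, shift/0.1: [-0.0069  0.0343 -0.0187]  u [-0.0933  0.462   0.882 ] n [ 0.1745 -0.8645  0.4713]
```

Floor contact is felt, about 19 N along the seat. I'll relieve most of it, then ease the tablet back onto the plate.

```bash

python3 -m pendant '[[0,[-0.001,0.003,0.006],[0,0,0]],[0,[-0.001,0.006,0.011],[0,0,0]],[0,[-0.002,0.009,0.009],[0,0,0]],[0,[-0.003,0.014,0.007],[0,0,0]],[0,[-0.004,0.018,0.005],[0,0,0]],[0,[-0.004,0.022,0.002],[0,0,0]],[0,[-0.005,0.026,0],[0,0,0]],[0,[-0.006,0.031,-0.003],[0,0,0]],[0,[-0.006,0.031,-0.003],[0,0,0]],[0,[-0.006,0.031,-0.003],[0,0,0]]]' 
python3 -c "
from seat import *
rep(readout.read_state())"
```

```text
t: 31.0
eef_pos: [0.4962, -0.0247, 0.1474]
tcp_rot: [[-0.98, -0.173, 0.095], [-0.197, 0.864, -0.463], [-0.002, -0.472, -0.882]]
wrist_force: [-2.4, 1.5, 5.9]
grip_width: 0.105
grasp_force: 30.0
tablet u,e,n 2.271809806197727e-06 -0.000785542963461648 0.006890370752032859 F u,e,n 6.1082600727998395 2.1024717043578356 1.0518727930623164 t 31.0
to flat on seat, shift/0.1: [-0.0033  0.0163 -0.0089]  u [-0.0933  0.462   0.882 ] n [ 0.1745 -0.8645  0.4713]
```

```bash

python3 -m pendant '[[0,[0,0.002,-0.001],[0,0,0]],[0,[0,0.004,-0.002],[0,0,0]],[0,[-0.001,0.006,-0.003],[0,0,0]],[0,[-0.001,0.008,-0.004],[0,0,0]],[0,[-0.002,0.01,-0.005],[0,0,0]],[0,[-0.002,0.01,-0.005],[0,0,0]],[0,[-0.002,0.01,-0.005],[0,0,0]],[0,[-0.002,0.01,-0.005],[0,0,0]],[0,[-0.002,0.01,-0.005],[0,0,0]],[0,[-0.002,0.01,-0.005],[0,0,0]]]' 
python3 - <<'E'
from seat import *
rep(readout.read_state())
f=grab_frame('side');g=grab_frame('wrist')
a=cv2.resize(f['color'][130:260,240:350],(440,520),interpolation=2)
b=cv2.resize(g['color'],(360,270));b=np.vstack([b,np.zeros((250,360,3),np.uint8)])
cv2.imwrite('pics/c6.png',np.hstack([a,b])[:,:,::-1])
E
```

```text
t: 32.0
eef_pos: [0.4963, -0.0235, 0.1467]
tcp_rot: [[-0.98, -0.173, 0.095], [-0.197, 0.865, -0.462], [-0.002, -0.472, -0.882]]
wrist_force: [-0.4, -1.3, 5.1]
grip_width: 0.106
grasp_force: 30.0
tablet u,e,n -3.229788606987174e-05 -0.0011216500905073929 0.00552634444679312 F u,e,n 3.931777410738329 0.6776246840090216 3.469313759289872 t 32.0
to flat on seat, shift/0.1: [-0.0009  0.0047 -0.0022]  u [-0.0933  0.462   0.882 ] n [ 0.1745 -0.8645  0.4713]
```

```bash

python3 -m pendant '[[11,[0,0,0],[0,0,0]],[11,[0,0,0],[0,0,0]],[12,[0,0,0],[0,0,0]],[14,[0,0,0],[0,0,0]],[18,[0,0,0],[0,0,0]],[24,[0,0,0],[0,0,0]],[30,[0,0,0],[0,0,0]],[36,[0,0,0],[0,0,0]],[40,[0,0,0],[0,0,0]],[40,[0,0,0],[0,0,0]]]' 5
python3 - <<'E'
from seat import *
rep(readout.read_state())
f=grab_frame('side')
t=cut_out(f,'tablet');b=cut_out(f,'backrest');print([(q[0]['confidence'],q[0]['pixels'].sum()) for q in (t,b) if q])
cv2.imwrite('pics/c6.png',cv2.resize(f['color'][120:260,240:350],(440,560),interpolation=2)[:,:,::-1])
E
```

```text
t: 33.1
eef_pos: [0.4955, -0.0233, 0.146]
tcp_rot: [[-0.98, -0.173, 0.094], [-0.197, 0.865, -0.462], [-0.001, -0.471, -0.882]]
wrist_force: [0.8, 0.5, 1.4]
grip_width: 0.428
grasp_force: 0.0
tablet u,e,n -0.000554087837464509 -0.00021223189865046227 0.00472399255904043 F u,e,n 1.3258696385685333 -0.8675969445955467 0.3842501020438947 t 33.1
to flat on seat, shift/0.1: [-0.      0.0002  0.0062]  u [-0.0933  0.462   0.882 ] n [ 0.1745 -0.8645  0.4713]
[(0.85, np.int64(868)), (0.68, np.int64(989))]
```

View pics/c6.png

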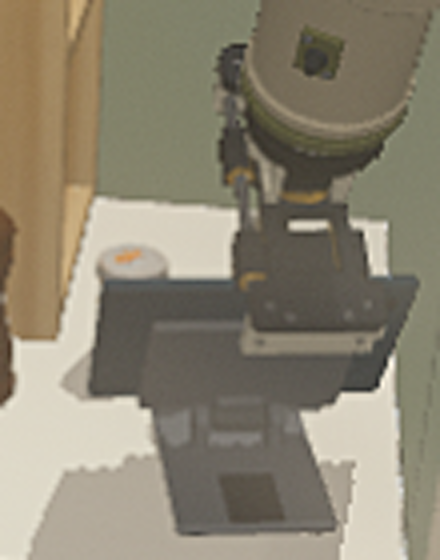

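The tablet, spanning (95–415, 280–400), rests behind the upright plate at (245,370), and the fingers are open around it. I'll retreat along the tablet's plane and check.

```bash

python3 -m pendant '[[40,[-0.02,0.09,0.18],[0,0,0]],[40,[-0.04,0.18,0.36],[0,0,0]],[40,[-0.06,0.28,0.54],[0,0,0]],[40,[-0.08,0.37,0.72],[0,0,0]],[40,[-0.1,0.46,0.9],[0,0,0]],[40,[-0.1,0.5,1],[0,0,0]],[40,[-0.1,0.5,1],[0,0,0]],[40,[-0.1,0.5,1],[0,0,0]],[40,[-0.1,0.5,1],[0,0,0]],[40,[-0.1,0.5,1],[0,0,0]]]'
python3 - <<'E'
from seat import *
V=[]
s=readout.read_state()
for nm in ('side','scene','wrist'):
    f=grab_frame(nm);st=s if nm=='wrist' else None
    M=np.zeros((384,512),bool)
    for o in ('tablet','stand','backrest'):
        for q in cut_out(f,o)[:1]: M|=q['pixels']; print(nm,o,q['confidence'],q['pixels'].sum())
    if nm!='wrist': V.append((f,M.astype(np.float32),st,1))
h=lambda a:0
def model(p):
    a,du,dn,de=p; P=stand_parts([.507,-.0635,1.77,a])
    yaw=1.77;X=np.array([np.cos(yaw),np.sin(yaw),0]);Z=np.array([0,0,1]);u=np.cos(a)*X+np.sin(a)*Z;n=-np.sin(a)*X+np.cos(a)*Z;e=np.cross(n,u)
    return P+[np.array([.507,-.0635,.03])+box([du,du+.13],[de-.095,de+.095],[.014+dn,.024+dn])@np.array([u,e,n])]
R=fit(model,V,[1.05,0.003,0.002,0],[.05,.01,.005,.01]);print(R.x,R.fun)
R=fit(lambda p:model([p[0],0,0,p[1]]),V,[1.0,0],[.05,.01]);print('a,e',R.x,R.fun)
E
```

```text
t: 34.25
eef_pos: [0.485, 0.0262, 0.2448]
tcp_rot: [[-0.98, -0.174, 0.092], [-0.197, 0.865, -0.462], [0.001, -0.471, -0.882]]
wrist_force: [0.6, -0.4, -0.3]
grip_width: 0.428
grasp_force: 0.0
side tablet 0.71 1374
side stand 0.71 2293
side backrest 0.61 1214
scene tablet 0.8 396
scene stand 0.6 1209
scene backrest 0.61 257
wrist tablet 0.93 2139
wrist stand 0.96 6677
wrist backrest 0.95 1246
[ 1.0455 -0.0099  0.0061  0.0006] 0.23011600971221924
a,e [ 1.0596 -0.0009] 0.2394978404045105
```

```bash
python3 -c "
from h import *
print(r.job_done())"
```

```text
the job is handed in; nothing more can be done
None
```

I pushed the backrest up to its stop and set the tablet in both hooks, screen outwards, leaning on the backrest; I let go, backed the arm clear and handed the job in at about 34 s. The last camera fit put the backrest at about 1.05 rad (limit 0.98) and the tablet within about 1 mm of centre, but the arm partly hid that view, and the hand-in returned no verdict.

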